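Blow out the dust collector's filter cassette

TASK

The desk dust collector's filter needs blowing out: pinch the two side catches of the filter cassette, lift it straight up and clear out of the collector, and hold its flat grid face squarely in front of the air nozzle, a few centimetres off and with the jet at the middle of the face, for two seconds. Then turn it round and hold its pleated face there in the same way, and finish like that, still pinching the catches with the upright cassette held free in the air. Do not touch the nozzle, and leave the hoop, jar, ferrule box and brush where they are.

Things in the scene. Friction and masses are not known exactly. Their poses are not given: they have to be found in the camera images.
- collector: Desk dust collector, fixed: white sheet-steel box 315 x 260 mm. Origin on the bench under the middle of the filter slot, z up; -x to the sloping black intake grille, +x to the fan end (louvres). Flat deck 120 mm above the bench, 6 mm thick, x -75 to +150, y -130 to +130 mm; slot in it 54 (x) by 124 mm (y) with guides inside, walls upright.
- cassette: Filter cassette, grey plastic, about 0.35 kg, locked in the slot. Origin at the centre of its underside (25 mm above the bench when seated), z up, x across, y along; in the slot its axes agree with the collector's. Below the deck 51 (x) x 120 (y) x 95 mm (z 0 to 95): it must rise 95 mm to come clear. Head above the deck: z 95 to 129, 40 (x) x 140 mm (y), its ends rest on the deck.
- cassette_grip (a point): Midway between the two black catch buttons, which stick out of the middle of the head's long sides: 119 mm above the cassette's underside, 24 mm above the deck when seated; the place for the TCP, fingers closing along the cassette's x. Buttons: 34 mm long (y), 7 to 31 mm above the deck; over both of them 58 mm released, 46 mm fully pressed.
- hooks (a point): Middle between the upper edges of the two catch hooks, 7.5 mm below the deck's top when seated. Each hook moves with its button and reaches 3.5 mm under the slot's edge (1.5 mm play), so the cassette cannot be lifted until both catches are in.
- grid_face (a point): Middle of the cassette's flat grid (clean) face: white sheet behind three upright bars and one cross bar; at x = +25.5 mm, 40 mm above the underside, 79 mm below the grip point. The face is 120 x 75 mm and looks along the cassette's +x.
- pleated_face (a point): Middle of the cassette's pleated (dusty) face: a row of upright paper ribs; at x = -25.5 mm, 40 mm above the underside, looks along the cassette's -x (to the intake grille when seated).
- catch_front (a joint): Travel (m) of the catch button on the cassette's -x (pleated) side: 0 released, 0.006 fully pressed in. Spring: starts to move at 3 N, 9 N fully in. The hook is clear of the deck's edge from 0.0035.
- catch_rear (a joint): The same for the catch on the +x (grid) side.
- nozzle: Air nozzle on a round weighted stand (radius 50 mm), fixed to the bench: steel pipe 14 mm thick, 187 mm high, bent over at the top to a level brass nozzle. Origin under the stand's centre, on the bench; the jet leaves along the body's own +x, level.
- nozzle_tip (a point): The mouth of the nozzle, 180 mm above the bench and 100 mm ahead (+x of the nozzle) of its stand's axis; the jet starts here.
- hoop: Bystander: loose hoop packed with bristle, a tan disc 140 mm across, 49 mm high. Origin under its centre.
- jar: Bystander: loose glass jar with a brass lid, 68 mm across, 85 mm high. Origin under its centre.
- ferrule_box: Bystander: loose cardboard tray of steel brush ferrules, 110 x 150 x 35 mm. Origin under its centre.
- brush: Bystander: loose flat paint brush lying on the bench, about 210 mm long (its y), 50 mm wide, 14 mm thick. Origin under its ferrule's lower end.
Things that resemble listed ones, but are neither listed nor needed, are in the scene too. Of the things that look like the nozzle, the largest one is meant.

How it is judged (in metres and radians):
On the way, in this order (a step that is already met when the one before it is completed fails the run):
1. both catches pinched in and the cassette lifted out of the collector, its underside above the deck (value of joint each of catch_front, catch_rear above 0.004 m and contact force between the fingers and cassette above 3 N and contact force between cassette and collector below 0.5 N and angle between cassette's own z axis and vertical below 0.26 rad and z of cassette in the frame of collector above 0.122 m), for 0.2 s.
2. the cassette, held by its pinched catches, has its flat grid face in front of the nozzle (value of joint each of catch_front, catch_rear above 0.004 m and contact force between the fingers and cassette above 3 N and contact force between cassette and collector below 0.5 N and angle between cassette's own z axis and vertical below 0.26 rad and x of nozzle_tip in the frame of cassette between 0.0375 and 0.1255 m and y of nozzle_tip in the frame of cassette between -0.025 and 0.025 m and z of nozzle_tip in the frame of cassette between 0.015 and 0.065 m and angle between the x axis of cassette and the x axis of nozzle, either way round below 0.26 rad), for 1 s.
3. then its pleated face is in front of the nozzle (value of joint each of catch_front, catch_rear above 0.004 m and contact force between the fingers and cassette above 3 N and contact force between cassette and collector below 0.5 N and angle between cassette's own z axis and vertical below 0.26 rad and x of nozzle_tip in the frame of cassette between -0.1255 and -0.0375 m and y of nozzle_tip in the frame of cassette between -0.025 and 0.025 m and z of nozzle_tip in the frame of cassette between 0.015 and 0.065 m and angle between the x axis of cassette and the x axis of nozzle, either way round below 0.26 rad), for 1 s.
At the end, for the whole second after the job is handed in: Held in the air by the fingers alone, at rest: both catches in over 4 mm, no contact with collector or nozzle, underside over 110 mm up, upright within 15 deg; pleated face to the nozzle, the tip 12 to 100 mm off it, jet within 25 mm of its middle and square within 15 deg (all of step 3 and height (world z) of cassette above 0.11 m and contact force between cassette and nozzle below 0.2 N and linear speed of cassette below 0.03 m/s); the arm keeps its last pose, push and grip.
It fails at once if the nozzle is touched (contact force between any of cassette, the arm, the fingers and nozzle above 1.5 N).
It fails at once if the hoop, jar, box or brush is moved (distance of any of hoop, jar, ferrule_box, brush from where it was at the start of the episode above 0.025 m).
It also fails if it takes over 72 s, if anything falls off the work surface, if the arm or the gripper's body presses on something with over 40 N, if the wrist force passes 120 N, or if a joint passes its speed limit or range.

ROBOT

A 7-joint arm with a two-finger parallel gripper is mounted at the origin on the work surface. World frame = base frame: x ahead of the robot, y to its left, z up, the work surface at z = 0. Lengths are in m, angles in degrees, forces in N, time in s.
With the tool pointing down it reaches from about 0.425 to 1.025 m from the base axis. Payload 3.6 kg.
Tool frame: the origin (TCP) lies between the finger pads, 19 mm behind the fingertips; this is the grasp point; z points along the fingers, y is the line along which they close (so a half turn about z gives the same grasp; the last joint's range is limited). The gripper opens to 85 mm and grips with 20 to 120 N. Pads are 22 mm wide; open, the fingers measure 114 mm over their backs; the gripper's body (76 mm by 85 mm) begins 54 mm behind the grasp point. The pads swing forward as they close: fully open they stand 13 mm farther back than shut.
Start: joints at [69.357, 33.873, 2.773, 92.16, -1.908, 54.013, -1.931], TCP at [0.191, -0.699, 0.25] pointing down, gripper open.
Joint ranges: [-153.93, 153.93], [-27.13, 128.08], [-72.61, 78.16], [10.71, 143.7], [-87.88, 267.88], [4.46, 118.87], [-176.78, 176.78]. Speed limits (degrees/s): [147.25, 147.25, 180, 180, 180, 180, 180].

INTERFACE

Orientations are given as [roll, pitch, yaw] about the fixed x, y, z axes, in that order (R = Rz(yaw) Ry(pitch) Rx(roll)).
In Python, from bench import * gives the robot as it stands.
- The arm moves only by the tool arm_command, never from a script. Its arguments are lists of equal length, an entry for each row: "claw": the finger opening in m, from 0 to 0.0854; "translation": the shift along the tool's x, y, z in m, a list of three; "rot": the turn, a rotation vector about the tool's x, y, z in degrees, a list of three. In form: {"claw": [claw, ...], "translation": [[tx, ty, tz], ...], "rot": [[wx, wy, wz], ...]}. A call has 1 to 10 rows; each row shifts and turns the commanded pose from where the row before left it, along the tool's axes as they then stand; what a row does not reach is not made up. A row lasts 1/10 s, in which the tool goes at most 50 mm and 8.59 degrees, less where a joint would pass 70% of its speed; a pose out of reach is approached as far as the arm can. A call is refused whole if a number of a shift passes 0.05 or a number of a turn 8.59, either way. A call with a gripper value outside its range is refused whole. The fingers move at their own pace and stop on an object; "grip_force" is the grip in N (left out, the last holds). Time passes only in rows, so rows that do not move let the fingers close. It gives the time, the measured TCP pose, the force, the opening and the grip force at its end, in the units of the state.
- state(): the state, without advancing time (a new reading comes with each control period).
- get_image(name): name is "scene" or "top" or "wrist"; returns a dict with "color" (480x640x3 uint8, red, green, blue), "fx", "fy", "cx", "cy" (pixels), "dist_coeffs" ([k1, k2, p1, p2, k3] as OpenCV has them; the pictures are not rectified), "R" (3x3) and "t" (3): a world point X has camera coordinates R X + t. Camera axes: x right, y down, z forward; pixel columns grow to the right and rows downward; lengths in m; the calibration is good to about 2 mm. A picture is of the moment at which its call begins. There is no depth.
- job_done(): hands the job in; it is judged then, once.
Trained networks look in a picture, given as the dict that the camera call returned (one of the last four; its "shot" number tells which), for a name from the list of things; names that differ only in an ending like _2 or _b are one class to them, and where a whole thing is asked for, a point or a joint stands for the part that bears it (a point fixed in the world has none). Each returns a list of dicts, best first, with "p" (0 to 1); they miss things now and then, are a little off and sometimes report something else, mostly with a low value. They report only what shows in the picture. A call takes as long as a camera call. They do not tell look-alikes from the thing itself.
- trace(picture, label): "mask" (480x640 bool, what is visible of it) and "centre" ([column, row] in pixels, amid what is visible of it).
The state is a dict: "time_s": time; "qpos": joint angles; "dq": joint speeds; "joint_torque": joint torques, N m; "eef_pos": TCP position; "eef_rot": TCP orientation; "contact_force": force on the tool from outside, world axes, zero at the start; "torque": the same for the moment, N m; "width": finger opening in m; "grip_force": force on a finger pad.
Only numpy, scipy, OpenCV 4.12 (cv2) and the standard library are available. Lean on these libraries where they do the work, as an engineer would, in place of code of your own. Each camera call takes 0.05 s, during which the arm holds its last target. There are 200 camera calls.

## Working session

There is one attempt and no reset: what is moved stays moved. The work goes in short steps, Python scripts to look and compute and a tool call to move; the robot and the scene stay as the last step left them, time stands still between calls to the robot, and variables do not carry over. Pictures are saved under pics/ and viewed, at most 10 in all, crops included, and the job is handed in when it is done.

Besides the shell and the picture viewer there is one more tool, called after "Emit:" as name(argument=value, ...) on one line, values as JSON. arm_command: Moves the arm, as the interface text tells. Its arguments: {"type":"object","properties":{"claw":{"type":"array"},"translation":{"type":"array"},"rot":{"type":"array"},"grip_force":{"type":"number"}},"required":["claw","translation","rot"]}

```bash
mkdir -p pics; ls
python3 - <<'E'
from bench import *
import cv2,numpy as np,pickle
s=state();print({k:np.round(v,3).tolist() for k,v in s.items()})
P={}
for n in("scene","top"):
    p=get_image(n);P[n]=p
    cv2.imwrite(f"pics/{n}0.png",p["color"][:,:,::-1])
    print(n,p["fx"],p["fy"],p["cx"],p["cy"],p["dist_coeffs"],np.round(p["R"],3).tolist(),np.round(p["t"],3))
    for l in("collector","cassette","nozzle","nozzle_tip","cassette_grip","catch_front","catch_rear","hoop","jar","ferrule_box","brush","pleated_face","grid_face"):
        try:print(l,[(round(float(d["p"]),2),np.round(d["centre"]).tolist(),int(d["mask"].sum())) for d in trace(p,l)])
        except Exception as e:print(l,e)
pickle.dump(P,open("p0.pkl","wb"))
E
```

```text
pics
{'time_s': 0.0, 'qpos': [69.356, 33.927, 2.766, 92.239, -1.909, 54.014, -1.931], 'dq': [-0.067, -0.023, -0.05, 0.026, -0.073, 0.032, 0.02], 'joint_torque': [-0.001, -54.869, 1.546, -19.812, 0.009, 0.009, -0.0], 'eef_pos': [0.191, -0.699, 0.249], 'eef_rot': [-179.866, 0.006, 15.292], 'contact_force': [-0.787, -0.965, 0.161], 'torque': [-0.03, -0.033, 0.001], 'grip_force': 0.0, 'width': 0.085}
scene 550.740869195905 550.740869195905 320.95235776311415 239.09337344456236 [-0.16583287  0.          0.          0.          0.        ] [[0.262, 0.965, 0.014], [0.736, -0.19, -0.65], [-0.624, 0.181, -0.76]] [-0.047 -0.342  1.415]
collector [(0.61, [452.0, 248.0], 17887)]
cassette [(0.66, [456.0, 200.0], 2248)]
nozzle [(0.86, [280.0, 281.0], 1363), (0.81, [198.0, 286.0], 2629), (0.62, [121.0, 308.0], 1437), (0.25, [460.0, 203.0], 262)]
nozzle_tip [(0.82, [196.0, 287.0], 2778), (0.82, [280.0, 280.0], 1273), (0.69, [123.0, 303.0], 1512), (0.19, [177.0, 236.0], 1419)]
cassette_grip [(0.84, [456.0, 201.0], 2344)]
catch_front [(0.41, [453.0, 184.0], 82)]
catch_rear [(0.71, [462.0, 209.0], 314)
[... 483 characters left out ...]
.136  0.591  1.142]
collector [(0.75, [164.0, 260.0], 2229), (0.66, [176.0, 276.0], 21573)]
cassette [(0.77, [168.0, 261.0], 2202)]
nozzle [(0.82, [347.0, 258.0], 1085), (0.61, [422.0, 268.0], 2135), (0.58, [489.0, 265.0], 1271)]
nozzle_tip [(0.96, [490.0, 264.0], 1218), (0.74, [344.0, 256.0], 1147), (0.56, [420.0, 269.0], 2112), (0.36, [166.0, 262.0], 2227)]
cassette_grip [(0.55, [168.0, 261.0], 2309)]
catch_front []
catch_rear []
hoop [(0.65, [344.0, 148.0], 3770)]
jar [(0.85, [215.0, 132.0], 1163)]
ferrule_box [(0.65, [435.0, 185.0], 4085)]
brush [(0.88, [427.0, 348.0], 1704)]
pleated_face [(0.72, [168.0, 259.0], 2267), (0.72, [216.0, 132.0], 1106)]
grid_face [(0.7, [163.0, 258.0], 2247)]
```

View pics/scene0.png

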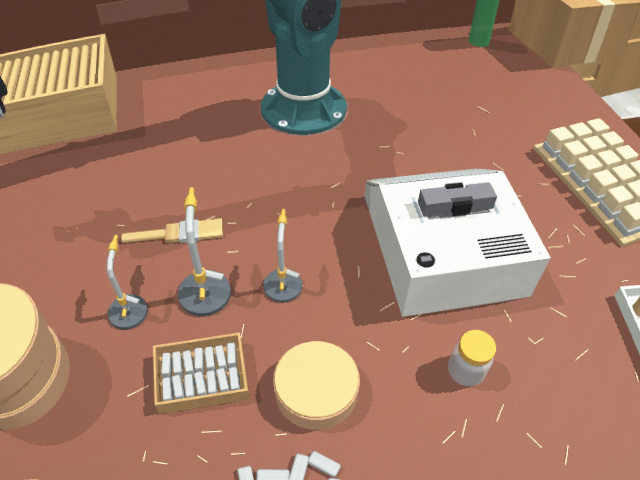

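View pics/top0.png

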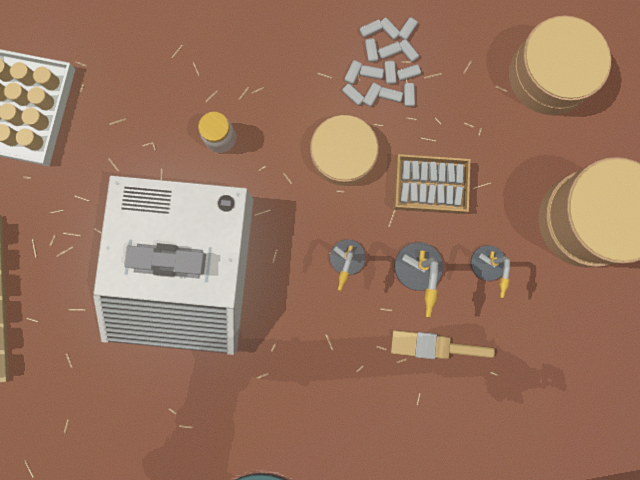

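The scene view shows three look-alike nozzles: small left (125,310), large middle (198,286) and small right (282,285). In the top view these are (490,264), (422,268) and (347,258). The largest is the middle one, with its jet towards the robot. The collector is at (452,248) in scene and (176,276) in top, with the cassette head at (456,200) and (166,261). I'll check that choice in one close crop.

Run:
```python
import cv2,numpy as np,pickle
P=pickle.load(open("p0.pkl","rb"))
def crop(n,c0,r0,c1,r1,f):
    im=P[n]["color"][r0:r1,c0:c1,::-1].copy()
    im=cv2.resize(im,None,fx=f,fy=f,interpolation=cv2.INTER_CUBIC)
    for c in range((c0+9)//10*10,c1,10):
        L=6 if c%50 else 14; cv2.line(im,((c-c0)*f,0),((c-c0)*f,L),(0,255,0),1)
    for r in range((r0+9)//10*10,r1,10):
        L=6 if r%50 else 14; cv2.line(im,(0,(r-r0)*f),(L,(r-r0)*f),(0,255,0),1)
    return im
A=crop("top",90,170,260,360,3);B=crop("top",390,235,450,321,4);C=crop("scene",172,180,236,316,4)
C=cv2.resize(C,None,fx=.5,fy=.5) if 0 else C
o=np.zeros((600,800,3),np.uint8);o[:A.shape[0],:A.shape[1]]=A
o[:258,520:700]=cv2.resize(B,(180,258));C=cv2.resize(C,(160,340));o[260:600,520:680]=C
cv2.imwrite("pics/crop1.png",o)
```

```text
(no output)
```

View pics/crop1.png

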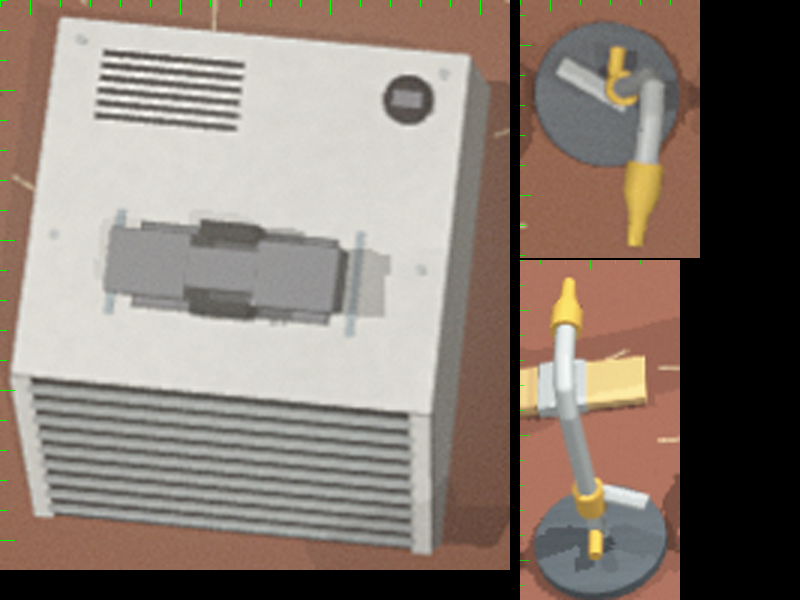

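The crop confirms the large nozzle, with its stand disc at top (419,266) and tip at top (428,317) and scene (192,188). The deck corners in top are (110,176), (247,188), (234,307) and (94,295).

```bash
cat > h.py <<'E'
import cv2,numpy as np,pickle
from scipy.optimize import least_squares
def proj(p,X):
    K=np.array([[p["fx"],0,p["cx"]],[0,p["fy"],p["cy"]],[0,0,1.]])
    return cv2.projectPoints(np.atleast_2d(X).astype(float),cv2.Rodrigues(np.array(p["R"]))[0],np.array(p["t"],float),K,np.array(p["dist_coeffs"],float))[0][:,0]
def ray(p,uv):
    K=np.array([[p["fx"],0,p["cx"]],[0,p["fy"],p["cy"]],[0,0,1.]])
    n=cv2.undistortPoints(np.array([[uv]],float),K,np.array(p["dist_coeffs"],float))[0,0]
    R=np.array(p["R"]);return -R.T@np.array(p["t"]),R.T@np.array([n[0],n[1],1])
def atz(p,uv,z):
    o,d=ray(p,uv);return o+d*(z-o[2])/d[2]
def body(q,X):
    c,s=np.cos(q[2]),np.sin(q[2]);return np.array(X)@np.array([[c,s,0],[-s,c,0],[0,0,1]])+[q[0],q[1],0]
E
python3 - <<'E'
from h import *
P=pickle.load(open("p0.pkl","rb"));T=P["top"];S=P["scene"]
X=[[.15,.13,.12],[.15,-.13,.12],[-.075,-.13,.12],[-.075,.13,.12]]
uv=np.array([[110,176],[246.7,188.3],[234,307],[94,295]])
# scene corners approx from picture
r=least_squares(lambda q:(proj(T,body(q,X))-uv).ravel(),[.6,.2,0]);print("coll",r.x,np.degrees(r.x[2]),np.round(r.fun,1))
print("scene corners pred",np.round(proj(S,body(r.x,X))).tolist())
G=body(r.x,[[0,0,.154]]);print("head top px top/scene",proj(T,G),proj(S,G),G)
# tip
print("tip top",atz(T,[428.3,316.2],.18),"scene",atz(S,[191.8,188.5],.18))
print("stand top",atz(T,[419.3,266.5],.01),"scene",atz(S,[204,292.5],.01))
for n,p,uv in(("t",T,None),("s",S,None)):pass
A=lambda v:v
def f(X):return np.r_[proj(T,X)[0]-[428.3,316.2],proj(S,X)[0]-[191.8,188.5]]
r=least_squares(f,[.5,-.2,.18]);print("tri tip",r.x,r.fun)
E
```

```text
coll [ 0.52539085  0.16225093 -0.08784098] -5.032917246753573 [ 0.1 -0.  -0.2 -0.3 -0.1  0.4  0.3 -0.1]
scene corners pred [[549.0, 257.0], [410.0, 278.0], [377.0, 185.0], [501.0, 172.0]]
head top px top/scene [[163.93367303 259.51601341]] [[457.04837014 192.21863738]] [[0.52539085 0.16225093 0.154     ]]
tip top [ 0.42416519 -0.30904906  0.18      ] scene [ 0.42343948 -0.30469577  0.18      ]
stand top [ 0.52133989 -0.32499325  0.01      ] scene [ 0.52575171 -0.32128577  0.01      ]
tri tip [ 0.42444916 -0.30667648  0.18157405] [-1.17950333 -0.13573496 -1.19672213 -0.05055091]
```

Run:
```python
from h import *
P=pickle.load(open("p0.pkl","rb"))
q=[.52539,.16225,-.08784]
X=[[.15,.13,.12],[.15,-.13,.12],[-.075,-.13,.12],[-.075,.13,.12],[.15,.13,0],[.15,-.13,0],[.027,.062,.12],[.027,-.062,.12],[-.027,-.062,.12],[-.027,.062,.12],[.02,.07,.154],[.02,-.07,.154],[-.02,-.07,.154],[-.02,.07,.154]]
o=np.zeros((600,800,3),np.uint8)
for n,c0,r0,w,h,x in(("scene",355,155,200,190,0),("top",85,165,180,200,400)):
    f=2 if n=="top" else 2
    im=cv2.resize(P[n]["color"][r0:r0+h,c0:c0+w,::-1],None,fx=2,fy=2,interpolation=cv2.INTER_CUBIC)
    for i,u in enumerate(proj(P[n],body(q,X))):
        cv2.drawMarker(im,tuple(int(v) for v in (u-[c0,r0])*2),[(0,0,255),(255,0,0),(0,255,0)][(i>5)+(i>9)],cv2.MARKER_CROSS,9,1)
    o[:im.shape[0],x:x+im.shape[1]]=im
cv2.imwrite("pics/ov.png",o[:410])
```

```text
(no output)
```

View pics/ov.png

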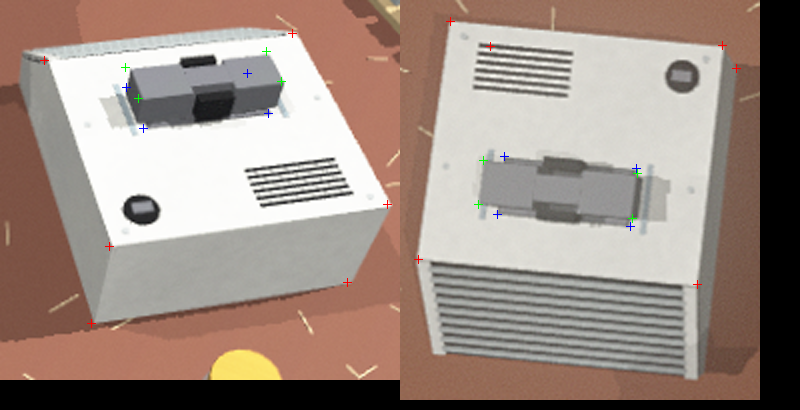

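The overlay holds: the deck corners match in both views. The collector is at (0.525, 0.162) with heading -5.0°. The nozzle tip is (0.424, -0.307), 0.100 m from its stand as stated, with the jet heading about 170.7°. First I turn the tool, rise and travel.

Emit:
arm_command(claw=[0.085, 0.085, 0.085, 0.085, 0.085, 0.085, 0.085, 0.085, 0.085, 0.085], translation=[[0, 0, -0.007], [0, 0, -0.007], [0, 0, -0.007], [0, 0, -0.007], [0, 0, -0.007], [0, 0, -0.007], [0, 0, -0.007], [0, 0, -0.007], [0, 0, -0.007], [0, 0, -0.007]], rot=[[0, 0, -7], [0, 0, -7], [0, 0, -7], [0, 0, -7], [0, 0, -7], [0, 0, -7], [0, 0, -7], [0, 0, -7], [0, 0, -7], [0, 0, -7]], grip_force=40)

```text
time_s: 2.4
eef_pos: [0.1909, -0.6993, 0.3203]
eef_rot: [-180.0, -0.0, 85.6]
contact_force: [-0.3, 0.1, -0.3]
width: 0.085
grip_force: 0.0
```

Emit:
arm_command(claw=[0.085, 0.085, 0.085, 0.085, 0.085, 0.085, 0.085, 0.085, 0.085, 0.085], translation=[[0.03, 0.02, 0], [0.03, 0.02, 0], [0.03, 0.02, 0], [0.03, 0.02, 0], [0.03, 0.02, 0], [0.03, 0.02, 0], [0.03, 0.02, 0], [0.03, 0.02, 0], [0.03, 0.02, 0], [0.03, 0.02, 0]], rot=[[0, 0, 0], [0, 0, 0], [0, 0, 0], [0, 0, 0], [0, 0, 0], [0, 0, 0], [0, 0, 0], [0, 0, 0], [0, 0, 0], [0, 0, 0]])

```text
time_s: 3.4
eef_pos: [0.4158, -0.4157, 0.3202]
eef_rot: [180.0, 0.0, 85.3]
contact_force: [1.2, -0.6, -0.3]
width: 0.0849
grip_force: 0.0
```

Emit:
arm_command(claw=[0.085, 0.085, 0.085, 0.085, 0.085, 0.085, 0.085, 0.085, 0.085, 0.085], translation=[[0.03, 0.006, 0], [0.03, 0.006, 0], [0.03, 0.006, 0], [0.03, 0.006, 0], [0.03, 0.006, 0], [0.03, 0.006, 0], [0.03, 0.006, 0], [0.03, 0.006, 0], [0.03, 0.006, 0], [0.03, 0.006, 0]], rot=[[0, 0, 0], [0, 0, 0], [0, 0, 0], [0, 0, 0], [0, 0, 0], [0, 0, 0], [0, 0, 0], [0, 0, 0], [0, 0, 0], [0, 0, 0]])

```text
time_s: 4.4
eef_pos: [0.4998, -0.1217, 0.3203]
eef_rot: [180.0, 0.0, 85.3]
contact_force: [-0.1, -0.7, 0.6]
width: 0.0849
grip_force: 0.0
```

Emit:
arm_command(claw=[0.085, 0.085, 0.085, 0.085, 0.085, 0.085, 0.085, 0.085, 0.085, 0.085], translation=[[0.03, 0, 0], [0.03, 0, 0], [0.03, 0, 0], [0.03, 0, 0], [0.03, 0, 0], [0.03, 0, 0], [0.03, 0, 0], [0.03, 0, 0], [0.03, 0, 0], [0, 0, 0]], rot=[[0, 0, 0], [0, 0, 0], [0, 0, 0], [0, 0, 0], [0, 0, 0], [0, 0, 0], [0, 0, 0], [0, 0, 0], [0, 0, 0], [0, 0, 0]])

```text
time_s: 5.4
eef_pos: [0.5216, 0.1518, 0.3208]
eef_rot: [179.9, -0.2, 85.7]
contact_force: [-0.1, -0.4, 0.3]
width: 0.085
grip_force: 0.0
```

Run:
```python
from bench import *
from h import *
s=state();print(np.round(s["eef_pos"],4),np.round(s["eef_rot"],2),np.round(s["qpos"],1))
p=get_image("wrist");pickle.dump(p,open("w1.pkl","wb"))
for l in("cassette","catch_front","catch_rear"):
    print(l,[(round(float(d["p"]),2),np.round(d["centre"],1).tolist(),int(d["mask"].sum())) for d in trace(p,l)])
q=[.52539,.16225,-.08784]
X=[[.15,.13,.12],[.15,-.13,.12],[-.075,-.13,.12],[-.075,.13,.12],[.027,.062,.12],[.027,-.062,.12],[-.027,-.062,.12],[-.027,.062,.12],[.02,.07,.154],[.02,-.07,.154],[-.02,-.07,.154],[-.02,.07,.154],
 [.029,.017,.151],[.029,-.017,.151],[-.029,.017,.151],[-.029,-.017,.151]]
im=p["color"][:,:,::-1].copy()
for i,u in enumerate(proj(p,body(q,X))):
    cv2.drawMarker(im,tuple(int(v) for v in u),[(0,0,255),(255,0,0),(0,255,0),(0,255,255)][(i>3)+(i>7)+(i>11)],cv2.MARKER_CROSS,11,1)
cv2.imwrite("pics/w1.png",im)
```

```text
[0.5216 0.1518 0.3208] [179.92  -0.23  85.7 ] [  5.2  18.7 -33.3 110.4  12.3  54.2 -38.2]
cassette [(0.9, [317.3, 191.8], 13491)]
catch_front [(0.63, [287.3, 192.3], 740)]
catch_rear [(0.78, [353.2, 196.3], 903)]
```

View pics/w1.png

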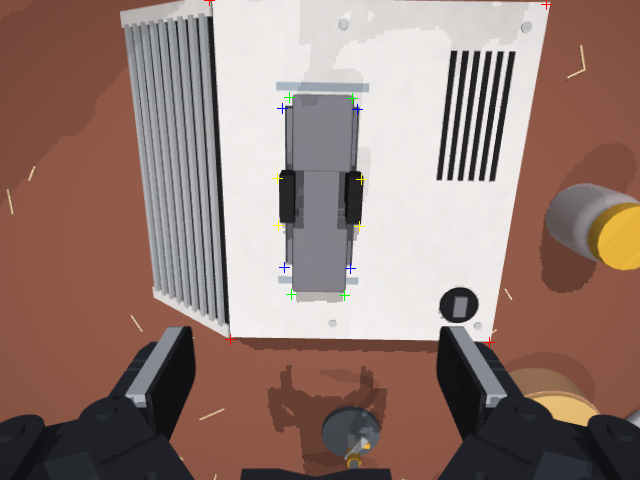

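The wrist view agrees: the buttons at (287,196) and (353,196) lie symmetric about the predicted axis, and the deck corners are on their marks. The TCP needs about 13 mm along tool x and 3 mm along tool y, then goes down.

Emit:
arm_command(claw=[0.085, 0.085, 0.085, 0.085, 0.085, 0.085, 0.085, 0.085, 0.085, 0.085], translation=[[0.0128, 0.0028, 0], [0, 0, 0.015], [0, 0, 0.015], [0, 0, 0.015], [0, 0, 0.015], [0, 0, 0.015], [0, 0, 0.015], [0, 0, 0.015], [0, 0, 0], [0, 0, 0]], rot=[[0, 0, 0.3], [0, 0, 0], [0, 0, 0], [0, 0, 0], [0, 0, 0], [0, 0, 0], [0, 0, 0], [0, 0, 0], [0, 0, 0], [0, 0, 0]])

```text
time_s: 6.6
eef_pos: [0.5259, 0.1589, 0.2151]
eef_rot: [-180.0, -0.0, 84.9]
contact_force: [0.7, -0.2, 0.6]
width: 0.0851
grip_force: 0.0
```

Emit:
arm_command(claw=[0.085, 0.085, 0.085, 0.085, 0.085, 0.085, 0.085, 0.085, 0.085, 0.085], translation=[[0, 0, 0.01], [0, 0, 0.01], [0, 0, 0.01], [0, 0, 0.01], [0, 0, 0.01], [0, 0, 0.01], [0, 0, 0.008], [0, 0, 0], [0, 0, 0], [0, 0, 0]], rot=[[0, 0, 0], [0, 0, 0], [0, 0, 0], [0, 0, 0], [0, 0, 0], [0, 0, 0], [0, 0, 0], [0, 0, 0], [0, 0, 0], [0, 0, 0]])

```text
time_s: 7.6
eef_pos: [0.5259, 0.1591, 0.1473]
eef_rot: [180.0, -0.0, 85.0]
contact_force: [0.4, -0.4, -0.6]
width: 0.0845
grip_force: 0.0
```

Emit:
arm_command(claw=[0.085, 0.085, 0.075, 0.068, 0.062, 0.058, 0.054, 0.05, 0.046, 0.042], translation=[[0.004, 0, 0], [0, 0, 0], [0, 0, 0], [0, 0, 0], [0, 0, 0], [0, 0, 0], [0, 0, 0], [0, 0, 0], [0, 0, 0], [0, 0, 0]], rot=[[0, 0, 0], [0, 0, 0], [0, 0, 0], [0, 0, 0], [0, 0, 0], [0, 0, 0], [0, 0, 0], [0, 0, 0], [0, 0, 0], [0, 0, 0]], grip_force=45)

```text
time_s: 8.6
eef_pos: [0.5262, 0.163, 0.1485]
eef_rot: [180.0, 0.0, 84.9]
contact_force: [-2.6, -1.1, 11.9]
width: 0.0428
grip_force: 33.3
```

Emit:
arm_command(claw=[0.03, 0.03, 0.03, 0.03, 0.03], translation=[[0, 0, 0], [0, 0, 0], [0, 0, 0], [0, 0, 0], [0, 0, 0]], rot=[[0, 0, 0], [0, 0, 0], [0, 0, 0], [0, 0, 0], [0, 0, 0]])

```text
time_s: 9.1
eef_pos: [0.5262, 0.163, 0.1487]
eef_rot: [179.9, 0.0, 84.9]
contact_force: [-2.4, -1.4, 13.5]
width: 0.0415
grip_force: 44.0
```

Run:
```python
from bench import *
from h import *
o=np.zeros((480,800,3),np.uint8)
p=get_image("wrist");s=get_image("scene")
for l in("cassette","catch_front","catch_rear"):
    print(l,[(round(float(d["p"]),2),np.round(d["centre"],1).tolist(),int(d["mask"].sum())) for d in trace(p,l)])
a=p["color"][120:480,120:520,::-1];o[:360,:400]=a
b=cv2.resize(s["color"][130:250,380:530,::-1],None,fx=2.6,fy=2.6,interpolation=cv2.INTER_CUBIC);o[:b.shape[0],405:405+b.shape[1]]=b
cv2.imwrite("pics/g1.png",o)
```

```text
cassette [(0.68, [314.0, 292.6], 44385)]
catch_front [(0.56, [262.9, 345.8], 2642)]
catch_rear [(0.82, [365.7, 347.6], 2644)]
```

View pics/g1.png

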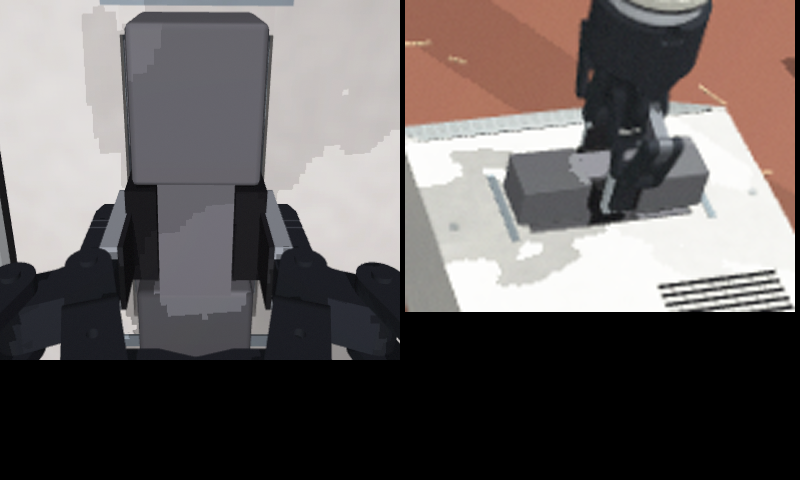

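The pads sit flat on both buttons, pressed evenly. I lift gently at first and watch the force.

Emit:
arm_command(claw=[0.03, 0.03, 0.03, 0.03, 0.03, 0.03], translation=[[0, 0, -0.002], [0, 0, -0.002], [0, 0, -0.002], [0, 0, -0.002], [0, 0, -0.002], [0, 0, -0.002]], rot=[[0, 0, 0], [0, 0, 0], [0, 0, 0], [0, 0, 0], [0, 0, 0], [0, 0, 0]])

```text
time_s: 9.95
eef_pos: [0.5258, 0.1629, 0.1589]
eef_rot: [-180.0, 0.0, 85.0]
contact_force: [0.2, 0.5, -2.9]
width: 0.0415
grip_force: 46.2
```

Emit:
arm_command(claw=[0.03, 0.03, 0.03, 0.03, 0.03, 0.03, 0.03, 0.03, 0.03, 0.03], translation=[[0, 0, -0.01], [0, 0, -0.01], [0, 0, -0.01], [0, 0, -0.01], [0, 0, -0.01], [0, 0, -0.01], [0, 0, -0.01], [0, 0, -0.01], [0, 0, -0.01], [0, 0, -0.01]], rot=[[0, 0, 0], [0, 0, 0], [0, 0, 0], [0, 0, 0], [0, 0, 0], [0, 0, 0], [0, 0, 0], [0, 0, 0], [0, 0, 0], [0, 0, 0]])

```text
time_s: 10.95
eef_pos: [0.5258, 0.1628, 0.2598]
eef_rot: [-180.0, 0.0, 85.0]
contact_force: [1.4, -0.4, -2.9]
width: 0.0411
grip_force: 46.2
```

Emit:
arm_command(claw=[0.03, 0.03, 0.03, 0.03, 0.03, 0.03, 0.03, 0.03, 0.03, 0.03], translation=[[0, 0, -0.012], [0, 0, -0.012], [0, 0, -0.012], [0, 0, -0.012], [0, 0, -0.012], [0, 0, -0.012], [0, 0, -0.012], [0, 0, -0.012], [0, 0, -0.012], [0, 0, -0.012]], rot=[[0, 0, 0], [0, 0, 0], [0, 0, 0], [0, 0, 0], [0, 0, 0], [0, 0, 0], [0, 0, 0], [0, 0, 0], [0, 0, 0], [0, 0, 0]])

```text
time_s: 11.95
eef_pos: [0.5259, 0.1628, 0.38]
eef_rot: [-180.0, 0.0, 85.0]
contact_force: [0.7, -0.4, -2.7]
width: 0.0407
grip_force: 46.2
```

Emit:
arm_command(claw=[0.03, 0.03, 0.03, 0.03, 0.03], translation=[[0, 0, 0], [0, 0, 0], [0, 0, 0], [0, 0, 0], [0, 0, 0]], rot=[[0, 0, 0], [0, 0, 0], [0, 0, 0], [0, 0, 0], [0, 0, 0]])

```text
time_s: 12.45
eef_pos: [0.5256, 0.1627, 0.3784]
eef_rot: [-179.9, 0.0, 85.0]
contact_force: [-0.5, -0.2, -3.3]
width: 0.0411
grip_force: 46.2
```

Emit:
arm_command(claw=[0.03, 0.03, 0.03, 0.03, 0.03, 0.03, 0.03, 0.03, 0.03, 0.03], translation=[[-0.01, 0, 0], [-0.02, 0, 0], [-0.02, 0, 0], [-0.025, 0, 0], [-0.025, 0, 0], [-0.025, 0, 0], [-0.025, 0, 0], [-0.025, 0, 0], [-0.025, 0, 0], [-0.025, 0, 0]], rot=[[0, 0, 0], [0, 0, 0], [0, 0, 0], [0, 0, 0], [0, 0, 0], [0, 0, 0], [0, 0, 0], [0, 0, 0], [0, 0, 0], [0, 0, 0]])

```text
time_s: 13.45
eef_pos: [0.5056, -0.0631, 0.3789]
eef_rot: [-180.0, 0.0, 85.0]
contact_force: [0.1, -0.8, -2.6]
width: 0.0411
grip_force: 46.2
```

Emit:
arm_command(claw=[0.03, 0.03, 0.03, 0.03, 0.03, 0.03, 0.03, 0.03, 0.03, 0.03], translation=[[-0.025, 0, 0], [-0.025, 0, 0], [-0.025, 0, 0], [-0.025, -0.01, 0], [-0.025, -0.01, 0], [-0.025, -0.01, 0], [-0.025, -0.01, 0], [-0.025, -0.01, 0], [-0.02, -0.01, 0], [-0.01, -0.01, 0]], rot=[[0, 0, 0], [0, 0, 0], [0, 0, 0], [0, 0, 0], [0, 0, 0], [0, 0, 0], [0, 0, 0], [0, 0, 0], [0, 0, 0], [0, 0, 0]])

```text
time_s: 14.45
eef_pos: [0.4147, -0.2872, 0.3789]
eef_rot: [-180.0, 0.1, 84.8]
contact_force: [-0.2, 0.0, -3.0]
width: 0.0412
grip_force: 46.2
```

Emit:
arm_command(claw=[0.03, 0.03, 0.03, 0.03, 0.03, 0.03, 0.03, 0.03, 0.03, 0.03], translation=[[0, -0.01, 0], [0, -0.01, 0], [0, -0.01, 0], [0, -0.01, 0], [0, 0, 0], [0, 0, 0], [0, 0, 0], [0, 0, 0], [0, 0, 0], [0, 0, 0]], rot=[[0, 0, 0], [0, 0, 0], [0, 0, 0], [0, 0, 0], [0, 0, 1], [0, 0, 1], [0, 0, 1], [0, 0, 1], [0, 0, 0.3], [0, 0, 0]])

```text
time_s: 15.45
eef_pos: [0.3769, -0.2808, 0.3789]
eef_rot: [-180.0, -0.0, 80.7]
contact_force: [-0.3, 0.3, -2.5]
width: 0.0412
grip_force: 46.2
```

Run:
```python
from bench import *
from h import *
s=state();print(np.round(s["eef_pos"],4),np.round(s["eef_rot"],2),np.round(s["qpos"],1))
a=get_image("scene");b=get_image("top")
o=np.zeros((480,800,3),np.uint8)
A=cv2.resize(a["color"][90:340,60:330,::-1],(400,370));B=cv2.resize(b["color"][200:420,290:530,::-1],(400,367))
o[:370,:400]=A;o[:367,400:]=B
cv2.imwrite("pics/n1.png",o[:370])
```

```text
[ 0.3769 -0.2808  0.3789] [-1.80e+02 -1.00e-02  8.07e+01] [ 48.2   7.5 -19.  114.5   2.8  58.5  18.6]
```

View pics/n1.png

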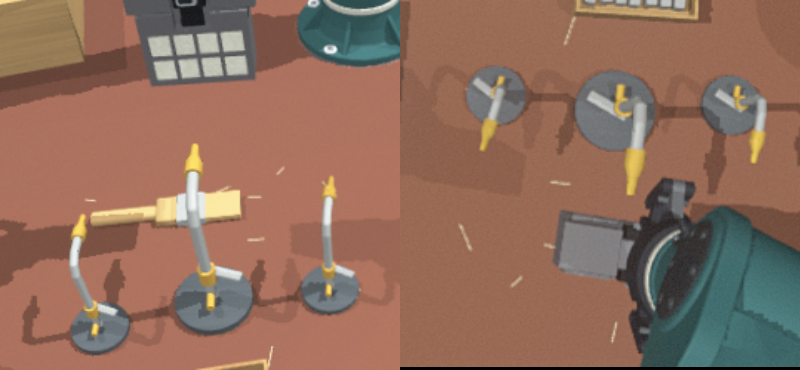

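The grid face looks towards the nozzle, and q7 has room for a turn of -180°. I correct the position and descend in front of the tip.

Emit:
arm_command(claw=[0.03, 0.03, 0.03, 0.03, 0.03, 0.03, 0.03, 0.03, 0.03, 0.03], translation=[[-0.006, -0.003, 0], [-0.006, -0.003, 0], [-0.006, -0.003, 0], [0, 0, 0], [0, 0, 0.01], [0, 0, 0.01], [0, 0, 0.01], [0, 0, 0.01], [0, 0, 0.01], [0, 0, 0]], rot=[[0, 0, 0], [0, 0, 0], [0, 0, 0], [0, 0, 0], [0, 0, 0], [0, 0, 0], [0, 0, 0], [0, 0, 0], [0, 0, 0], [0, 0, 0]])

```text
time_s: 16.55
eef_pos: [0.3638, -0.2964, 0.3271]
eef_rot: [-179.8, -0.1, 80.7]
contact_force: [-0.3, 0.4, -2.2]
width: 0.0411
grip_force: 46.2
```

Emit:
arm_command(claw=[0.03, 0.03, 0.03, 0.03, 0.03, 0.03, 0.03, 0.03, 0.03, 0.03], translation=[[0, 0, 0.01], [0, 0, 0.01], [0, 0, 0.01], [0, 0, 0.01], [0, 0, 0.01], [0, 0, 0.01], [0, 0, 0.004], [0, 0, 0], [0, 0, 0], [0, 0, 0]], rot=[[0, 0, 0], [0, 0, 0], [0, 0, 0], [0, 0, 0], [0, 0, 0], [0, 0, 0], [0, 0, 0], [0, 0, 0], [0, 0, 0], [0, 0, 0]])

```text
time_s: 17.55
eef_pos: [0.3652, -0.2973, 0.2655]
eef_rot: [179.9, 0.0, 80.7]
contact_force: [-0.1, 0.2, -3.7]
width: 0.0409
grip_force: 46.2
```

Run:
```python
from bench import *
from h import *
s=state();print(np.round(s["eef_pos"],4),np.round(s["eef_rot"],2),np.round(s["qpos"],1))
a=get_image("scene");b=get_image("top")
o=np.zeros((370,800,3),np.uint8)
o[:,:400]=cv2.resize(a["color"][120:305,100:300,::-1],(400,370));o[:,400:]=cv2.resize(b["color"][230:415,330:530,::-1],(400,370))
cv2.imwrite("pics/n2.png",o)
```

```text
[ 0.3652 -0.2973  0.2655] [1.7994e+02 3.0000e-02 8.0690e+01] [ 48.1  15.1 -17.5 122.6   6.6  43.   17.1]
```

View pics/n2.png

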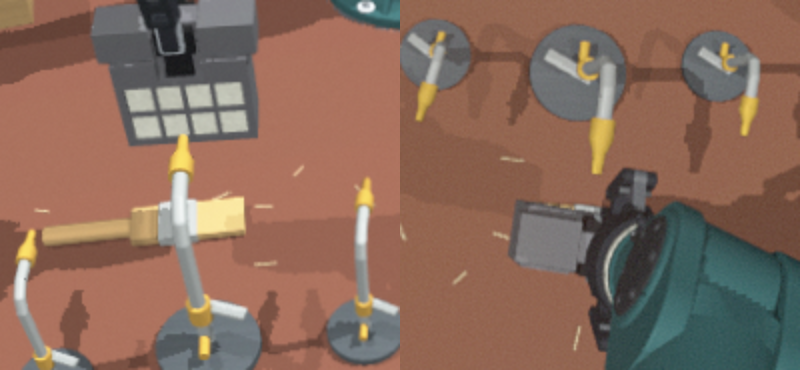

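The grid face is upright and square to the jet, with the tip centred at picture (183,137). I hold for over two seconds.

Emit:
arm_command(claw=[0.03, 0.03, 0.03, 0.03, 0.03, 0.03, 0.03, 0.03, 0.03, 0.03], translation=[[0, 0, 0], [0, 0, 0], [0, 0, 0], [0, 0, 0], [0, 0, 0], [0, 0, 0], [0, 0, 0], [0, 0, 0], [0, 0, 0], [0, 0, 0]], rot=[[0, 0, 0], [0, 0, 0], [0, 0, 0], [0, 0, 0], [0, 0, 0], [0, 0, 0], [0, 0, 0], [0, 0, 0], [0, 0, 0], [0, 0, 0]])

```text
time_s: 18.65
eef_pos: [0.3648, -0.2971, 0.265]
eef_rot: [180.0, 0.0, 80.7]
contact_force: [-0.0, -0.1, -3.5]
width: 0.041
grip_force: 46.2
```

Emit:
arm_command(claw=[0.03, 0.03, 0.03, 0.03, 0.03, 0.03, 0.03, 0.03, 0.03, 0.03], translation=[[0, 0, 0], [0, 0, 0], [0, 0, 0], [0, 0, 0], [0, 0, 0], [0, 0, 0], [0, 0, 0], [0, 0, 0], [0, 0, 0], [0, 0, 0]], rot=[[0, 0, 0], [0, 0, 0], [0, 0, 0], [0, 0, 0], [0, 0, 0], [0, 0, 0], [0, 0, 0], [0, 0, 0], [0, 0, 0], [0, 0, 0]])

```text
time_s: 19.65
eef_pos: [0.3648, -0.2971, 0.265]
eef_rot: [-180.0, 0.0, 80.7]
contact_force: [-0.4, -0.2, -3.5]
width: 0.0411
grip_force: 46.2
```

Emit:
arm_command(claw=[0.03, 0.03, 0.03, 0.03, 0.03, 0.03, 0.03, 0.03, 0.03, 0.03], translation=[[0, 0, 0], [0, 0, 0], [0, 0, -0.01], [0, 0, -0.015], [0, 0, -0.015], [0, 0, -0.015], [0, 0, -0.015], [0, 0, -0.015], [0, 0, -0.015], [0, 0, -0.015]], rot=[[0, 0, 0], [0, 0, 0], [0, 0, 0], [0, 0, 0], [0, 0, 0], [0, 0, 0], [0, 0, 0], [0, 0, 0], [0, 0, 0], [0, 0, 0]])

```text
time_s: 20.65
eef_pos: [0.3647, -0.2969, 0.3813]
eef_rot: [180.0, 0.0, 80.7]
contact_force: [-0.5, -0.3, -2.1]
width: 0.041
grip_force: 46.3
```

Emit:
arm_command(claw=[0.03, 0.03, 0.03, 0.03, 0.03, 0.03, 0.03, 0.03, 0.03, 0.03], translation=[[0, 0, -0.01], [0, 0, 0], [0, 0, 0], [0, 0, 0], [0, 0, 0], [0, 0, 0], [0, 0, 0], [0, 0, 0], [0, 0, 0], [0, 0, 0]], rot=[[0, 0, 0], [0, 0, 3], [0, 0, 6], [0, 0, 6], [0, 0, 6], [0, 0, 6], [0, 0, 6], [0, 0, 6], [0, 0, 6], [0, 0, 6]])

```text
time_s: 21.65
eef_pos: [0.3646, -0.2969, 0.3902]
eef_rot: [-180.0, 0.0, 29.5]
contact_force: [-1.2, -0.4, -2.6]
width: 0.041
grip_force: 46.3
```

```bash
python3 -c "
from bench import *
import numpy as np
s=state();print(np.round(s['eef_pos'],4),np.round(s['eef_rot'],2),np.round(s['qpos'],1))"
```

```text
[ 0.3646 -0.2969  0.3902] [-1.7998e+02  1.0000e-02  2.9450e+01] [ 45.8   6.6 -13.5 113.7   1.8  59.9 -29. ]
```

Emit:
arm_command(claw=[0.03, 0.03, 0.03, 0.03, 0.03, 0.03, 0.03, 0.03, 0.03, 0.03], translation=[[0, 0, 0], [0, 0, 0], [0, 0, 0], [0, 0, 0], [0, 0, 0], [0, 0, 0], [0, 0, 0], [0, 0, 0], [0, 0, 0], [0, 0, 0]], rot=[[0, 0, 7], [0, 0, 7], [0, 0, 7], [0, 0, 7], [0, 0, 7], [0, 0, 7], [0, 0, 7], [0, 0, 7], [0, 0, 7], [0, 0, 7]])

```text
time_s: 22.65
eef_pos: [0.3646, -0.2968, 0.3902]
eef_rot: [-180.0, 0.0, -40.6]
contact_force: [-0.3, 0.4, -2.7]
width: 0.0413
grip_force: 46.3
```

Emit:
arm_command(claw=[0.03, 0.03, 0.03, 0.03, 0.03, 0.03, 0.03, 0.03, 0.03, 0.03], translation=[[0, 0, 0], [0, 0, 0], [0, 0, 0], [0, 0, 0], [0, 0, 0], [0, 0, 0], [0, 0, 0], [0, 0, 0], [0, 0, 0], [0, 0, 0]], rot=[[0, 0, 7], [0, 0, 7], [0, 0, 7], [0, 0, 7], [0, 0, 7], [0, 0, 7], [0, 0, 7], [0, 0, 5], [0, 0, 5], [0, 0, 0]])

```text
time_s: 23.65
eef_pos: [0.3647, -0.2969, 0.3902]
eef_rot: [180.0, 0.0, -99.3]
contact_force: [-0.2, -0.2, -2.7]
width: 0.0409
grip_force: 46.3
```

```bash
python3 -c "
from bench import *
import numpy as np
s=state();print(np.round(s['eef_pos'],4),np.round(s['eef_rot'],2),np.round(s['qpos'],1),s['grip_force'],s['width'])"
```

```text
[ 0.3647 -0.2969  0.3902] [ 1.7999e+02  1.0000e-02 -9.9290e+01] [  36.     6.2   -2.6  114.     0.3   59.7 -156. ] 46.27059459686279 0.04091242679051042
```

Turned exactly 180°, so I descend again.

Emit:
arm_command(claw=[0.03, 0.03, 0.03, 0.03, 0.03, 0.03, 0.03, 0.03, 0.03, 0.03], translation=[[0, 0, 0.015], [0, 0, 0.015], [0, 0, 0.015], [0, 0, 0.015], [0, 0, 0.015], [0, 0, 0.015], [0, 0, 0.015], [0, 0, 0.01], [0, 0, 0.01], [0, 0, 0]], rot=[[0, 0, 0], [0, 0, 0], [0, 0, 0], [0, 0, 0], [0, 0, 0], [0, 0, 0], [0, 0, 0], [0, 0, 0], [0, 0, 0], [0, 0, 0]])

```text
time_s: 24.65
eef_pos: [0.3642, -0.2967, 0.264]
eef_rot: [179.9, 0.1, -99.3]
contact_force: [-0.3, 0.7, -3.0]
width: 0.0412
grip_force: 46.3
```

Emit:
arm_command(claw=[0.03, 0.03, 0.03, 0.03, 0.03, 0.03, 0.03, 0.03, 0.03, 0.03], translation=[[0, 0, 0], [0, 0, 0], [0, 0, 0], [0, 0, 0], [0, 0, 0], [0, 0, 0], [0, 0, 0], [0, 0, 0], [0, 0, 0], [0, 0, 0]], rot=[[0, 0, 0], [0, 0, 0], [0, 0, 0], [0, 0, 0], [0, 0, 0], [0, 0, 0], [0, 0, 0], [0, 0, 0], [0, 0, 0], [0, 0, 0]])

```text
time_s: 25.65
eef_pos: [0.3648, -0.2971, 0.265]
eef_rot: [180.0, 0.0, -99.3]
contact_force: [0.2, 0.2, -3.2]
width: 0.0411
grip_force: 46.3
```

Emit:
arm_command(claw=[0.03, 0.03, 0.03, 0.03, 0.03, 0.03, 0.03, 0.03, 0.03, 0.03], translation=[[0, 0, 0], [0, 0, 0], [0, 0, 0], [0, 0, 0], [0, 0, 0], [0, 0, 0], [0, 0, 0], [0, 0, 0], [0, 0, 0], [0, 0, 0]], rot=[[0, 0, 0], [0, 0, 0], [0, 0, 0], [0, 0, 0], [0, 0, 0], [0, 0, 0], [0, 0, 0], [0, 0, 0], [0, 0, 0], [0, 0, 0]])

```text
time_s: 26.65
eef_pos: [0.3648, -0.2971, 0.265]
eef_rot: [180.0, -0.0, -99.3]
contact_force: [0.9, -0.8, -2.3]
width: 0.041
grip_force: 46.3
```

Run:
```python
from bench import *
from h import *
s=state();print(np.round(s["eef_pos"],4),np.round(s["eef_rot"],2),np.round(s["qpos"],1))
a=get_image("scene");b=get_image("top")
o=np.zeros((370,800,3),np.uint8)
o[:,:400]=cv2.resize(a["color"][120:305,100:300,::-1],(400,370));o[:,400:]=cv2.resize(b["color"][230:415,330:530,::-1],(400,370))
cv2.imwrite("pics/n3.png",o)
```

```text
[ 0.3648 -0.2971  0.265 ] [180.    -0.   -99.31] [  35.9   14.5   -2.7  123.1    1.    42.4 -156.8]
```

View pics/n3.png

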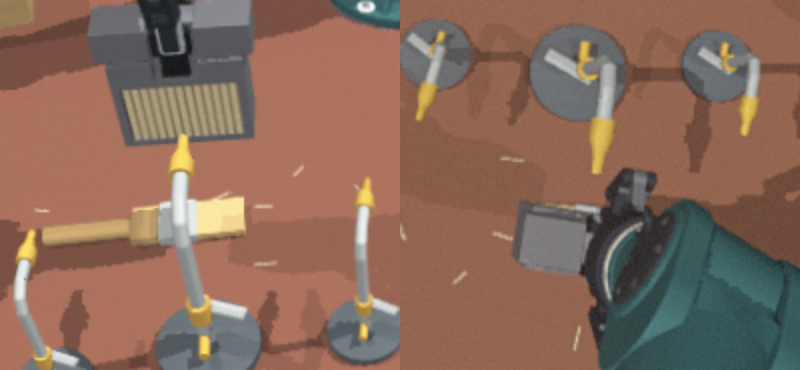

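The pleated face (picture 183,112) is now square to the nozzle tip (183,137), upright and steady, after two seconds there. I hand in.

```bash
python3 -c "
from bench import *
print(job_done())"
```

```text
the job is handed in; nothing more can be done
None
```

The job is handed in with no verdict returned: the cassette was lifted out, its grid face and then its pleated face were each held about 35 mm from the nozzle for two seconds, and it ended still pinched with the pleated face to the jet.

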